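# Fit the large clock wheel in the assembly stand and clip it down

### The job

Take the larger of the two toothed wheels out of its wooden block and put its long pointed arbor through the hole in the sloping brass plate of the assembly stand, so that the wheel lies flat on the plate. Then turn the swivel clip on the plate until it stops, so that its finger lies over the wheel's rim. Leave the smaller wheel, the oil bottle, the loupe and the screwdriver where they are.

Things in the scene. Friction and masses are not known exactly. Their poses are not given: they have to be found in the camera images.
- large_wheel: Larger toothed brass wheel, 83 mm across, 8 mm thick, on a round steel arbor; up to 0.45 kg. Origin: on the axis, at the wheel's underside; z to the upper arbor (the grip: 18 mm diameter, up to z = +63 mm; 28 mm hub up to +11). Lower arbor: 14 mm diameter, down to z = -60 mm, the last 10 mm tapering to 7 mm. Starts upright in a block, the wheel's underside on its top, 70 mm above the bench.
- small_wheel: The smaller toothed wheel, 57 mm across the teeth, on an arbor like the large wheel's, upright in an identical block; same origin and axes. To be left alone. Which wheel stands in which place varies.
- block_a: Wooden block 80 x 80 x 70 mm, fixed, that holds the large wheel's arbor at the start in a vertical hole of 19 mm through its middle. Origin: centre of its underside, on the bench.
- block_b: An identical fixed wooden block, that holds the small wheel. Origin: centre of its underside.
- plate: Sloping brass plate of the green stand, fixed, tilted 28 deg, 16 mm thick, x -65..65, y -55..115 mm. Origin: centre of the hole's mouth on the upper face, 105 mm above the bench. z: normal and hole axis, up, leaning roughly to +y; x: up the slope; y: level, away from the robot, towards the clip. The hole is 17 mm in diameter, right through, with a 2 mm chamfer; open space below.
- clip (a joint): Angle of the swivel clip (rad): 0 open, 1.57 closed at its stop; starts at 0 to 0.4, stays where left. Axis: along plate z at plate (0, 75 mm); clockwise from above. Steel bar 16 mm wide, 13 to 21 mm above the plate's face: finger 45 mm to one side, tail with knob 60 mm to the other. At 0 the finger points to plate +x, tail to -x; at 1.57 finger to -y (over the rim), tail to +y. 1.5 N at the knob.
- clip_knob (a point): Centre of the top of the clip's upright knob pin, 14 mm in diameter, parallel to the plate's normal, standing 50 mm from the clip's axis on its tail; its top is 52 mm and its foot 21 mm above the plate's face. Axes turn with the clip; z is the plate's normal.
- clip_finger (a point): Tip of the clip's finger, 45 mm from the clip's axis, at the bar's underside.
- oil_bottle: Small amber oil bottle, 44 mm in diameter, 85 mm high, standing; bystander. Origin: centre of its underside.
- loupe: Black watchmaker's loupe, a cone 40 mm wide and 36 mm high, standing; bystander. Origin: centre of its underside.
- screwdriver: Screwdriver 170 mm long with black handle, lying on the bench; bystander. Origin: on its axis, x along it.

How it is judged:
By the outcome, as a careful person would: the job done as asked, in the order asked, and still so for the second after the job is handed in, with the robot touching nothing.
It also fails if it takes over 56 s, if anything falls off the work surface, if the arm or the gripper's body presses on something with over 40 N, if the wrist force passes 120 N, or if a joint passes its speed limit or range.

### The arm

A 7-joint arm with a two-finger parallel gripper is mounted at the origin on the work surface. World frame = base frame: x ahead of the robot, y to its left, z up, the work surface at z = 0. Lengths are in mm, angles in rad, forces in N, time in s.
With the tool pointing down it reaches from about 425 to 975 mm from the base axis. Payload 16.7 kg.
Tool frame: the origin (TCP) lies on the mounting face of the last link; the fingertips stand 173 mm ahead of it and the grasp point (between the pads) lies 155 mm ahead of it (robot.pinch_z is the distance from the TCP to the grasp point, in mm); z points along the fingers, y is the line along which they close (so a half turn about z gives the same grasp; the last joint's range is limited). The gripper opens to 85 mm and grips with 20 to 120 N. Pads are 22 mm wide; open, the fingers measure 114 mm over their backs; the gripper's body (76 mm by 85 mm) begins 54 mm behind the grasp point. The pads swing forward as they close: fully open they stand 13 mm farther back than shut.
Start: joints at [-1.353, 0.426, 0.074, 1.606, -0.034, 1.111, -0.067], TCP at [242.086, 630.065, 404.702] pointing down, gripper open.
Joint ranges: [-2.85, 2.85], [-0.5, 2.14], [-1.23, 1.37], [0.21, 2.46], [-1.02, 4.16], [0.16, 2.05], [-2.73, 2.73]. Speed limits (rad/s): [1.89, 1.89, 2.39, 2.39, 3.01, 3.01, 3.01].

### API

Orientations are given as a rotation vector (axis times angle).
In Python, from rig import readout, eyes, robot gives the robot as it stands. The module is installed in compiled form; this text tells all that it offers.
- The arm moves only by the tool jog_arm, never from a script. Its argument "targets" is a list of rows, each a list of 4 numbers: the shift along the tool's x, y, z in cm, then the turn about the tool's z in degrees. In form: [[dx, dy, dz, twist], ...]. A call has exactly 10 rows; each row shifts and turns the commanded pose from where the row before left it, along the tool's axes as they then stand; what a row does not reach is not made up. A row lasts 1/12 s, in which the tool goes at most 41.7 mm and 7.16 degrees, less where a joint would pass 70% of its speed; a pose out of reach is approached as far as the arm can. A call is refused whole if a number of a shift passes 4.17 or a number of a turn 7.16, either way. A call with a gripper value outside its range is refused whole. "gripper" is the opening, from -1 (shut) to 1 (fully open), set as the call begins (left out, the last holds). The fingers move at their own pace and stop on an object; "squeeze" is the grip in N (left out, the last holds). Time passes only in rows, so rows that do not move let the fingers close, or fill a call up. It gives the time, the measured TCP pose, the force, the opening and the grip force at its end, in the units of the state.
- readout.get_obs(): the state, without advancing time (a new reading comes with each control period).
- eyes.read_camera(name): name is "scene" or "top" or "wrist"; returns the picture (384x512x3 uint8, red, green, blue); there is no depth.
- eyes.camera_info(name): a dict with "camera_matrix" (3x3 intrinsics, pixels), "R" (3x3) and "t" (3): a world point X has camera coordinates R X + t. Camera axes: x right, y down, z forward; pixel columns grow to the right and rows downward; lengths in mm; the calibration is good to about 2 mm. A picture is of the moment at which its call begins: read the wrist's pose just before it. camera_info takes no time and is no camera call; for the wrist camera it gives the pose at the moment of the call.
- robot.hand_in(): hands the job in; it is judged then, once.
The state is a dict: "t": time; "q": joint angles; "qd": joint speeds; "tau": joint torques, N m; "ee_pos": TCP position; "tool_rot": TCP orientation; "wrist_force": force on the tool from outside, world axes, zero at the start; "moment": the same for the moment, N m; "opening": opening from 0.0 (shut) to 1.0 (fully open); "finger_force": force on a finger pad.
Only numpy, scipy, OpenCV 4.12 (cv2) and the standard library are available. Lean on these libraries where they do the work, as an engineer would, in place of code of your own. Each camera call takes 0.05 s, during which the arm holds its last target. There are 200 camera calls.

## Working session

There is one attempt and no reset: what is moved stays moved. The work goes in short steps, Python scripts to look and compute and a tool call to move; the robot and the scene stay as the last step left them, time stands still between calls to the robot, and variables do not carry over. Pictures are saved under pics/ and viewed, at most 12 in all, crops included, and the job is handed in when it is done.

Besides the shell and the picture viewer there is one more tool, called after ">>>" by a JSON object that holds its "op" and its "data", one argument or row to a line. jog_arm: Moves the arm, as the interface text tells. Its arguments: {"type":"object","properties":{"targets":{"type":"array","items":{"type":"array","items":{"type":"number"}}},"gripper":{"type":"number"},"squeeze":{"type":"number"}},"required":["targets"]}

```bash
mkdir -p pics; cat > h.py <<'E'
import numpy as np, cv2
from rig import readout, eyes, robot
from scipy.spatial.transform import Rotation as Ro
def cam(n):
    c=eyes.camera_info(n); return np.array(c["camera_matrix"]),np.array(c["R"]),np.array(c["t"])
def shot(n,f):
    c=cam(n); im=eyes.read_camera(n); cv2.imwrite(f"pics/{f}.png",im[:,:,::-1]); np.savez(f"pics/{f}.npz",K=c[0],R=c[1],t=c[2]); return im,c
def load(f):
    d=np.load(f"pics/{f}.npz"); return cv2.imread(f"pics/{f}.png")[:,:,::-1],(d["K"],d["R"],d["t"])
def ray(c,p):
    K,R,t=c; d=R.T@np.linalg.solve(K,[p[0],p[1],1.]); return -R.T@t,d/np.linalg.norm(d)
def onz(c,p,z):
    o,d=ray(c,p); return o+d*(z-o[2])/d[2]
def tri(*cps):
    A=np.zeros((3,3));b=np.zeros(3);L=[ray(c,p) for c,p in cps]
    for o,d in L:
        P=np.eye(3)-np.outer(d,d);A+=P;b+=P@o
    x=np.linalg.solve(A,b); return x,[np.linalg.norm((np.eye(3)-np.outer(d,d))@(x-o)) for o,d in L]
def proj(c,X):
    K,R,t=c; v=K@(R@np.asarray(X,float)+t); return v[:2]/v[2]
E
python3 - <<'E'
from h import *
np.set_printoptions(precision=3,suppress=True)
a,c1=shot("scene","s0");b,c2=shot("top","t0")
cv2.imwrite("pics/s0b.png",cv2.resize(a[:,:,::-1],(800,600)));cv2.imwrite("pics/t0b.png",cv2.resize(b[:,:,::-1],(800,600)))
for c in(c1,c2):print(-c[1].T@c[2],c[1],c[0])
o=readout.get_obs();print(o)
print(cam("wrist"))
E
```

```text
[1042.54   108.055  799.112] [[-0.252  0.968  0.013]
 [ 0.814  0.22  -0.538]
 [-0.523 -0.125 -0.843]] [[356.483   0.    257.706]
 [  0.    356.483 180.604]
 [  0.      0.      1.   ]]
[530.713 -23.703 930.334] [[-0.027 -0.999 -0.028]
 [-0.993  0.03  -0.112]
 [ 0.112  0.024 -0.993]] [[408.423   0.    256.565]
 [  0.    408.423 191.456]
 [  0.      0.      1.   ]]
{'t': 0.1, 'q': array([-1.354,  0.427,  0.074,  1.607, -0.034,  1.111, -0.067]), 'qd': array([ 0.001, -0.   , -0.001, -0.003, -0.001,  0.003, -0.   ]), 'tau': array([  0.01 , -95.152,   3.772, -46.44 ,   0.02 ,   0.007,  -0.   ]), 'ee_pos': array([242.023, 629.942, 404.101]), 'tool_rot': array([-0.573, -3.089,  0.002]), 'wrist_force': array([ 0.291, -0.93 , -0.148]), 'moment': array([ 0.041,  0.003, -0.023]), 'finger_force': 0.0, 'opening': 1.0017265702584948}
(array([[285.253,   0.   , 254.805],
       [  0.   , 285.253, 187.68 ],
       [  0.   ,   0.   ,   1.   ]]), array([[ 0.358,  0.934, -0.001],
       [ 0.892, -0.341,  0.298],
       [ 0.278, -0.108, -0.955]]), array([-675.621,  -39.852,  378.372]))
```

View pics/s0b.png

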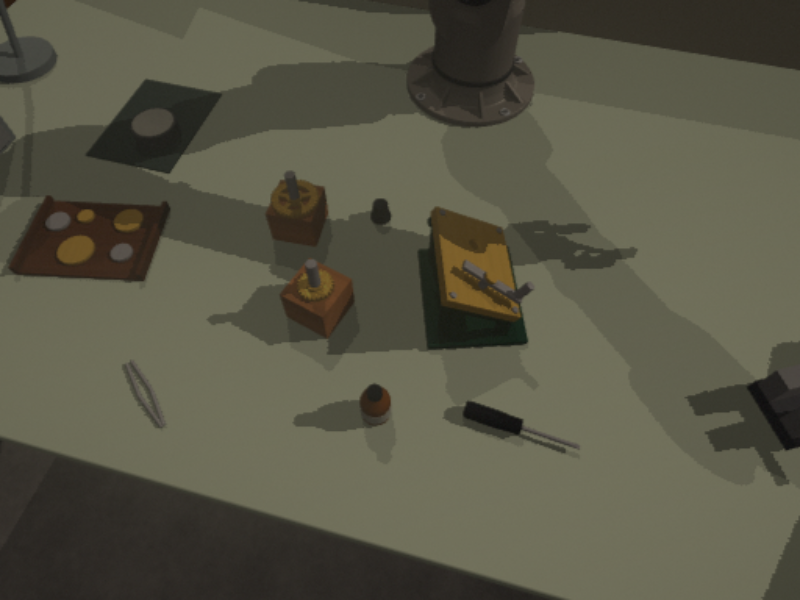

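View pics/t0b.png

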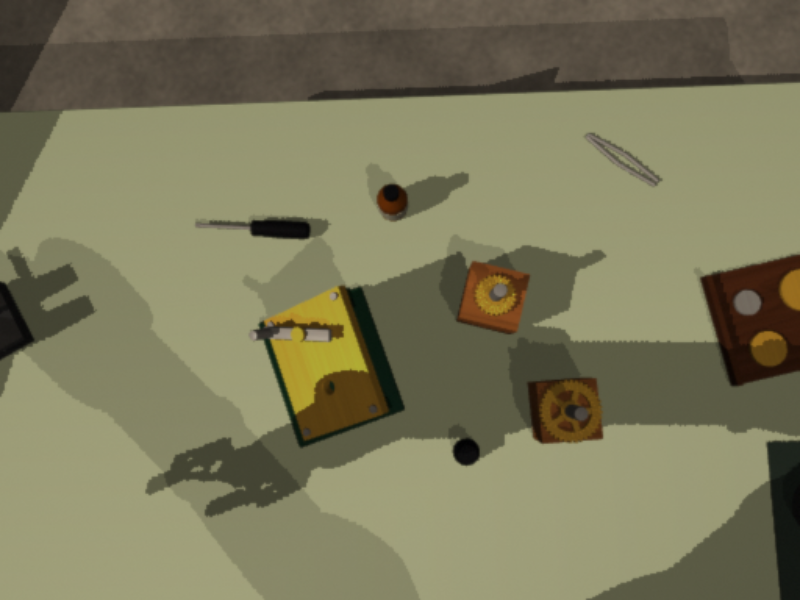

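The scene view shows the large wheel with its arbor top near (291,175) and the plate around (475,265). In the top view the arbor top is near (582,413), the hole near (329,387) and the knob near (255,333). Next I'll enlarge these areas to measure them.

```bash
python3 - <<'E'
from h import *
def crop(f,x,y,w,h,W,H):
    a,_=load(f); r=cv2.resize(a[y:y+h,x:x+w,::-1],(W,H),interpolation=cv2.INTER_CUBIC).astype(float)
    return np.clip(255*(r/255)**.6,0,255).astype(np.uint8)
A=np.hstack([crop("s0",260,125,100,100,400,400),crop("t0",158,180,100,110,400,440)[:400]])
B=np.hstack([crop("s0",165,100,80,40,400,200),crop("t0",330,235,80,40,400,200)])
cv2.imwrite("pics/c1.png",np.vstack([A,B]))
E
```

```text
(no output)
```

View pics/c1.png

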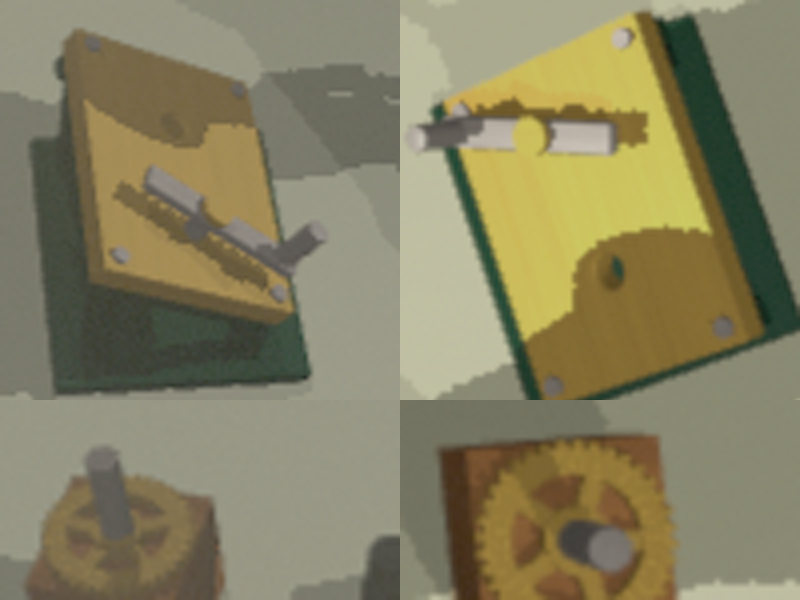

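The crop shows four plate screws and the hole in both views: scene (92,44), (238,90), (120,255), (279,293), hole (174,126); top (723,326), (553,386), (623,38), (458,110), hole (612,268). It also shows the knob top at (316,233) and (417,137), and the large arbor's top at (102,457) and (610,548).

```bash
python3 - <<'E'
from h import *
np.set_printoptions(precision=2,suppress=True)
_,cs=load("s0");_,ct=load("t0")
S=lambda u,v,ox=260,oy=125,k=4:(ox+(u+.5)/k-.5,oy+(v+.5)/k-.5)
T=lambda u,v,ox=158,oy=180,k=4:(ox+(u-400+.5)/k-.5,oy+(v+.5)/k-.5)
P={}
for n,s,t in [("sUN",(92,44),(723,326)),("sDN",(238,90),(553,386)),("sUF",(120,255),(623,38)),("sDF",(279,293),(458,110)),("hole",(174,126),(612,268)),("knob",(316,233),(417,137)),("cUN",(77,30),(762,332)),("cUF",(97,272),(640,12))]:
    P[n],r=tri((cs,S(*s)),(ct,T(*t)));print(n,P[n],r[0])
w,r=tri((cs,S(102,57,165,100,5)),(ct,T(610,148,330,235,5)));print("arbor",w,r)
y=(P["sUF"]-P["sUN"]+P["sDF"]-P["sDN"]);y/=np.linalg.norm(y)
x=(P["sUF"]-P["sDF"]+P["sUN"]-P["sDN"]);x/=np.linalg.norm(x)
z=np.cross(x,y);print("x",x,"y",y,"z",z,np.degrees(np.arccos(z[2])))
for n in P:
    print(n,np.array([x,y,z])@(P[n]-P["hole"]))
o=readout.get_obs();print(Ro.from_rotvec(o["tool_rot"]).as_matrix())
E
```

```text
sUN [486.58  34.79 130.26] 0.003149770009831658
sDN [455.33 127.32  77.49] 0.2293528736447533
sUF [628.51  81.61 129.72] 0.3292355170837685
sDF [599.23 174.91  80.6 ] 0.15905472790733124
hole [515.18  92.84 104.71] 0.965414481013214
knob [582.79 185.09 125.13] 0.08400355235004457
cUN [482.51  19.93 133.97] 4.250751700497244
cUF [641.54  72.36 128.61] 0.4141729770751424
arbor [ 474.34 -220.69  131.77] [np.float64(0.04703966479358436), np.float64(0.04703966479356676)]
x [ 0.27 -0.84  0.46] y [0.95 0.31 0.01] z [-0.15  0.44  0.89] 27.536769739148326
sUN [ 52.91 -45.14   1.66]
sDN [-58.09 -46.25   0.02]
sUF [ 52.16 104.3    0.02]
sDF [-57.25 105.34   1.66]
hole [0. 0. 0.]
knob [-49.77  93.31  48.09]
cUN [ 66.03 -53.63  -0.91]
cUF [ 63.02 113.77  -6.98]
[[-0.93  0.36 -0.  ]
 [ 0.36  0.93 -0.  ]
 [-0.   -0.   -1.  ]]
```

>>> {"op": "jog_arm", "data": {
  "targets": [
    [0, 0, 0, 5.1],
    [0, 0, 0, 5.1],
    [0, 0, 0, 5.1],
    [0, 0, 0, 5.1],
    [0, 0, 0, 5.1],
    [0, 0, 0, 5.1],
    [0, 0, 0, 5.1],
    [0, 0, 0, 5.1],
    [0, 0, 0, 5.1],
    [0, 0, 0, 5.0]
  ],
  "gripper": 0.0
}}

```text
t: 0.93
ee_pos: [242.0, 630.0, 404.3]
tool_rot: [1.85, 2.539, -0.001]
wrist_force: [-0.7, 0.1, -0.1]
opening: 0.502
finger_force: 0.0
```

>>> {"op": "jog_arm", "data": {
  "targets": [
    [-2, 0.3, 0, 0],
    [-3, 0.5, 0, 0],
    [-3, 0.5, 0, 0],
    [-3, 0.5, 0, 0],
    [-3, 0.5, 0, 0],
    [-3, 0.5, 0, 0],
    [-3, 0.5, 0, 0],
    [-3, 0.5, 0, 0],
    [-3, 0.5, 0, 0],
    [-3, 0.5, 0, 0]
  ]
}}

```text
t: 1.77
ee_pos: [378.1, 367.8, 404.6]
tool_rot: [-1.845, -2.543, 0.001]
wrist_force: [0.0, 0.9, 0.1]
opening: 0.502
finger_force: 0.0
```

>>> {"op": "jog_arm", "data": {
  "targets": [
    [-3, 0.4, 0, 0],
    [-3, 0.5, 0, 0],
    [-3, 0.5, 0, 0],
    [-3, 0.5, 0, 0],
    [-3, 0.5, 0, 0],
    [-3, 0.5, 0, 0],
    [-3, 0.5, 0, 0],
    [-3, 0.5, 0, 0],
    [-3, 0.5, 0, 0],
    [-3, 0.5, 0, 0]
  ]
}}

```text
t: 2.6
ee_pos: [517.7, 97.8, 404.7]
tool_rot: [-1.844, -2.543, 0.0]
wrist_force: [0.4, 1.4, -0.1]
opening: 0.501
finger_force: 0.0
```

```bash
python3 - <<'E'
from h import *
np.set_printoptions(precision=3,suppress=True)
o=readout.get_obs();print(o["t"],o["q"],o["ee_pos"],o["opening"],"\n",Ro.from_rotvec(o["tool_rot"]).as_matrix())
a,c=shot("wrist","w0");cv2.imwrite("pics/w0b.png",cv2.resize(a[:,:,::-1],(800,600)))
E
```

```text
2.6 [-0.802  0.199  0.568  1.962 -0.126  1.015  0.14 ] [517.733  97.846 404.67 ] 0.5012796932459049 
 [[-0.31   0.951 -0.   ]
 [ 0.951  0.31   0.   ]
 [ 0.    -0.    -1.   ]]
```

View pics/w0b.png

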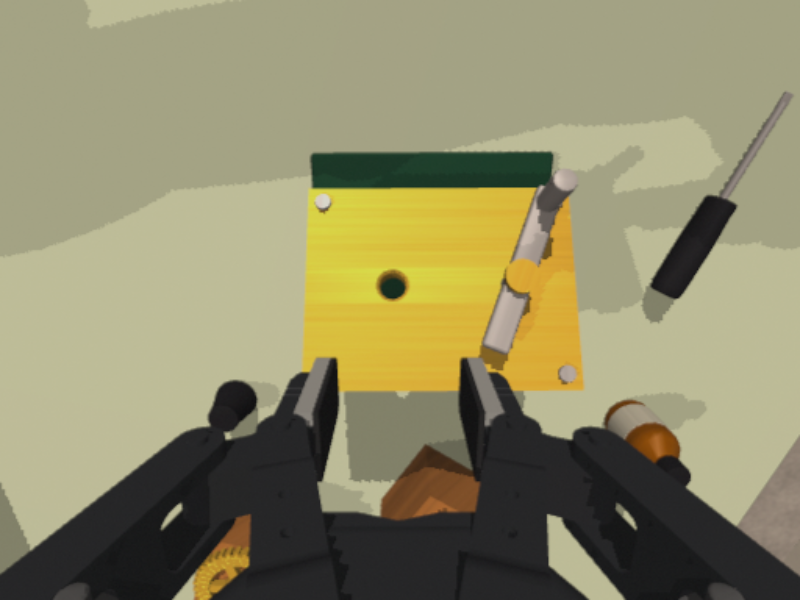

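The wrist view shows the hole at (392,284), the knob top at (565,180), the clip's pivot at (521,274), and screws at (322,202) and (567,373). I'll refine the positions by adding this third view.

```bash
python3 - <<'E'
from h import *
np.set_printoptions(precision=2,suppress=True)
a,cw=load("w0");_,cs=load("s0");_,ct=load("t0")
W=lambda u,v:((u+.5)*.64-.5,(v+.5)*.64-.5)
S=lambda u,v,ox=260,oy=125,k=4:(ox+(u+.5)/k-.5,oy+(v+.5)/k-.5)
T=lambda u,v,ox=158,oy=180,k=4:(ox+(u-400+.5)/k-.5,oy+(v+.5)/k-.5)
hsv=cv2.cvtColor(a,cv2.COLOR_RGB2HSV)
u,v=map(int,W(392,284))
m=(hsv[v-20:v+20,u-20:u+20,2]<.72*np.median(hsv[v-20:v+20,u-20:u+20,2])).astype(np.uint8)
cn=max(cv2.findContours(m,0,1)[0],key=cv2.contourArea);e=cv2.fitEllipse(cn);print(e, W(392,284))
hw=(e[0][0]+u-20,e[0][1]+v-20);print(hw)
for n,s,t,w in [("hole",(174,126),(612,268),hw),("knob",(316,233),(417,137),W(565,180)),("sDN",(238,90),(553,386),W(322,202)),("sUF",(120,255),(623,38),W(567,373))]:
    print(n,tri((cs,S(*s)),(ct,T(*t)),(cw,w)),tri((ct,T(*t)),(cw,w))[0],tri((cs,S(*s)),(cw,w))[0])
print("hole z105",onz(cw,hw,105),onz(ct,T(612,268),105),onz(cs,S(174,126),105))
print("clipaxis", )
E
```

```text
((20.470355987548828, 21.126060485839844), (17.19118881225586, 17.600914001464844), 167.25204467773438) (250.70000000000002, 181.58)
(250.47035598754883, 182.12606048583984)
hole (array([515.11,  93.66, 103.4 ]), [np.float64(0.9850719886725366), np.float64(1.5895560113053064), np.float64(1.594146225622292)]) [515.68  93.15  96.42] [515.27  94.64 104.66]
knob (array([583.5 , 185.38, 126.41]), [np.float64(0.5374094528289669), np.float64(0.9517188576844525), np.float64(1.2580745768749593)]) [583.21 185.46 127.57] [584.05 185.59 126.93]
sDN (array([456.23, 127.3 ,  78.36]), [np.float64(0.30521890746234376), np.float64(0.8601241153364283), np.float64(0.9669195398175411)]) [456.07 127.22  76.08] [457.38 127.59  80.06]
sUF (array([629.46,  82.18, 131.15]), [np.float64(0.23934727959856283), np.float64(1.4923953543524093), np.float64(1.6993880320270582)]) [629.67  82.24 130.63] [630.12  82.81 131.97]
hole z105 [515.5   95.67 105.  ] [515.39  91.85 105.  ] [515.09  93.78 105.  ]
clipaxis
```

>>> {"op": "jog_arm", "data": {
  "targets": [
    [-2.9, -1.4, 0, 0],
    [-2.9, -1.4, 0, 0],
    [-2.9, -1.4, 0, 0],
    [-2.9, -1.4, 0, 0],
    [-2.9, -1.4, 0, 0],
    [-2.9, -1.4, 0, 0],
    [-2.9, -1.4, 0, 0],
    [-2.9, -1.4, 0, 0],
    [-2.9, -1.4, 0, 0],
    [-2.8, -1.4, 0, 0]
  ]
}}

```text
t: 3.48
ee_pos: [473.4, -220.4, 404.7]
tool_rot: [-1.845, -2.543, -0.0]
wrist_force: [0.4, 0.1, -0.1]
opening: 0.498
finger_force: 0.0
```

>>> {"op": "jog_arm", "data": {
  "targets": [
    [0, 0, 0.5, 0],
    [0, 0, 0.5, 0],
    [0, 0, 0.5, 0],
    [0, 0, 0.5, 0],
    [0, 0, 0.5, 0],
    [0, 0, 0.5, 0],
    [0, 0, 0.5, 0],
    [0, 0, 0.5, 0],
    [0, 0, 0, 0],
    [0, 0, 0, 0]
  ]
}}

```text
t: 4.32
ee_pos: [474.0, -218.8, 364.5]
tool_rot: [-1.844, -2.543, 0.001]
wrist_force: [0.0, 0.1, -0.3]
opening: 0.5
finger_force: 0.0
```

```bash
python3 - <<'E'
from h import *
np.set_printoptions(precision=3,suppress=True)
o=readout.get_obs();print(o["t"],o["q"],o["ee_pos"],o["opening"])
a,c=shot("wrist","w1");cv2.imwrite("pics/w1b.png",cv2.resize(a[:,:,::-1],(800,600)))
print(proj(c,[474.3,-220.7,132])/.64)
E
```

```text
4.3167 [-0.315  0.27   0.742  2.02  -0.226  0.933  0.86 ] [ 473.989 -218.81   364.484] 0.49966663850828047
[394.575 324.465]
```

View pics/w1b.png

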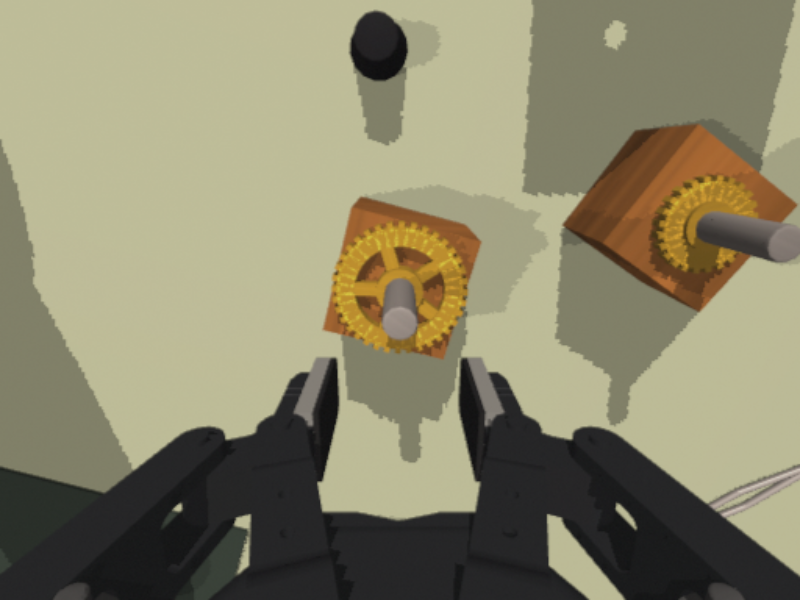

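The wrist view shows the arbor's top at (400,321), between the pads, about 6 px from the prediction.

```bash
python3 - <<'E'
from h import *
np.set_printoptions(precision=2,suppress=True)
_,c=load("w1");_,ct=load("t0");_,cs=load("s0")
p=onz(c,(400*.64,321*.64),133);print(p)
print(tri((c,(256,205.4)),(ct,(330+210.5/5-.5,235+148.5/5-.5)),(cs,(165+102.5/5-.5,100+57.5/5-.5))))
R=Ro.from_rotvec(readout.get_obs()["tool_rot"]).as_matrix()
print(R.T@(p-readout.get_obs()["ee_pos"]))
E
```

```text
[ 476.11 -217.83  133.  ]
(array([ 475.37, -219.42,  133.02]), [np.float64(1.718731163984721), np.float64(1.2983808573947921), np.float64(0.6659538514877567)])
[  0.41   2.33 231.76]
```

>>> {"op": "jog_arm", "data": {
  "targets": [
    [0, 0.15, 1.2, 0],
    [0, 0, 1.2, 0],
    [0, 0, 1.2, 0],
    [0, 0, 1.2, 0],
    [0, 0, 1.2, 0],
    [0, 0, 1.2, 0],
    [0, 0, 1.0, 0],
    [0, 0, 0.65, 0],
    [0, 0, 0.3, 0],
    [0, 0, 0, 0]
  ]
}}

```text
t: 5.2
ee_pos: [475.3, -218.5, 272.6]
tool_rot: [-1.845, -2.542, 0.001]
wrist_force: [-0.4, -0.0, 0.2]
opening: 0.497
finger_force: 0.0
```

>>> {"op": "jog_arm", "data": {
  "targets": [
    [0, 0, 0, 0],
    [0, 0, 0, 0],
    [0, 0, 0, 0],
    [0, 0, 0, 0],
    [0, 0, 0, 0],
    [0, 0, 0, 0],
    [0, 0, 0, 0],
    [0, 0, 0, 0],
    [0, 0, 0, 0],
    [0, 0, 0, 0]
  ],
  "gripper": -1,
  "squeeze": 50
}}

```text
t: 6.03
ee_pos: [475.6, -218.6, 273.8]
tool_rot: [1.844, 2.542, 0.001]
wrist_force: [-1.8, 0.9, 6.2]
opening: 0.195
finger_force: 48.7
```

>>> {"op": "jog_arm", "data": {
  "targets": [
    [0, 0, -0.2, 0],
    [0, 0, -0.5, 0],
    [0, 0, -0.8, 0],
    [0, 0, -1, 0],
    [0, 0, -1, 0],
    [0, 0, -1, 0],
    [0, 0, -1, 0],
    [0, 0, -1, 0],
    [0, 0, -1, 0],
    [0, 0, -1, 0]
  ]
}}

```text
t: 6.87
ee_pos: [475.4, -218.4, 359.3]
tool_rot: [1.845, 2.543, 0.0]
wrist_force: [-0.5, 0.3, -2.7]
opening: 0.195
finger_force: 48.8
```

Grasp holds. I'll lift clear and carry the wheel over the hole.

>>> {"op": "jog_arm", "data": {
  "targets": [
    [0, 0, -1.5, 0],
    [0, 0, -2, 0],
    [0, 0, -1.5, 0],
    [1, 0.5, -1, 0],
    [2, 1, 0, 0],
    [2, 1, 0, 0],
    [2, 1, 0, 0],
    [2, 1, 0, 0],
    [2, 1, 0, 0],
    [2, 1, 0, 0]
  ]
}}

```text
t: 7.7
ee_pos: [496.8, -73.7, 418.8]
tool_rot: [1.845, 2.543, 0.0]
wrist_force: [0.2, 0.3, -3.0]
opening: 0.199
finger_force: 48.9
```

>>> {"op": "jog_arm", "data": {
  "targets": [
    [2, 0.9, 0, 0],
    [2, 0.9, 0, 0],
    [2, 0.9, 0, 0],
    [2, 0.9, 0, 0],
    [2, 0.9, 0, 0],
    [2, 0.9, 0, 0],
    [1.5, 0.7, 0, 0],
    [1.0, 0.5, 0, 0],
    [0.6, 0.3, 0, 0],
    [0.4, 0.1, 0, 0]
  ]
}}

```text
t: 8.53
ee_pos: [515.5, 94.8, 418.4]
tool_rot: [1.844, 2.543, -0.0]
wrist_force: [-0.8, -0.5, -3.2]
opening: 0.194
finger_force: 48.9
```

>>> {"op": "jog_arm", "data": {
  "targets": [
    [0, 0, 0.2, 0],
    [0, 0, 0.4, 0],
    [0, 0, 0.4, 0],
    [0, 0, 0.4, 0],
    [0, 0, 0.2, 0],
    [0, 0, 0, 0],
    [0, 0, 0, 0],
    [0, 0, 0, 0],
    [0, 0, 0, 0],
    [0, 0, 0, 0]
  ]
}}

```text
t: 9.37
ee_pos: [515.4, 94.4, 402.3]
tool_rot: [1.845, 2.543, 0.0]
wrist_force: [-0.3, 0.3, -2.7]
opening: 0.193
finger_force: 48.9
```

```bash
python3 - <<'E'
from h import *
np.set_printoptions(precision=3,suppress=True)
o=readout.get_obs();print(o["t"],o["q"],o["ee_pos"],o["opening"])
a,c=shot("wrist","w2");s,_=shot("scene","s2");t,_=shot("top","t2")
A=cv2.resize(a[100:340,130:380,::-1],(800,None or 600))
B=[cv2.resize(x[...,::-1],(400,400),interpolation=cv2.INTER_CUBIC) for x in (s[100:220,245:365],t[170:290,150:270])]
C=np.hstack([cv2.resize(a[90:290,130:380,::-1],(500,400),interpolation=cv2.INTER_CUBIC)]+[cv2.resize(s[110:210,255:330,::-1],(300,400),interpolation=cv2.INTER_CUBIC)])
cv2.imwrite("pics/w2b.png",np.clip(255*(C/255.)**.6,0,255).astype(np.uint8))
E
```

```text
9.3667 [-0.801  0.196  0.572  1.971 -0.125  1.008  0.144] [515.365  94.427 402.34 ] 0.19298054395107997
```

View pics/w2b.png

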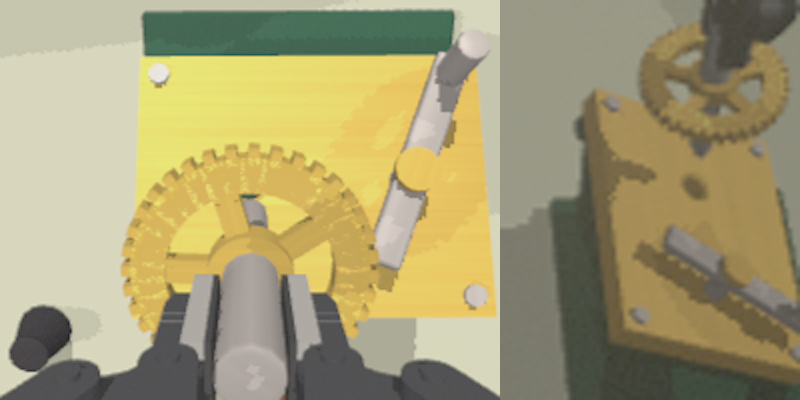

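The wheel hangs over the hole, with the tip at about (255,212) in the wrist crop, just below a sliver of the hole at (248,196). In the scene crop the tip is at (700,150) above the hole at (695,185). I'll check the sideways alignment numerically.

```bash
python3 - <<'E'
from h import *
np.set_printoptions(precision=2,suppress=True)
a,cw=load("w2");s,cs=load("s2")
o=readout.get_obs();e=o["ee_pos"];R=Ro.from_rotvec(o["tool_rot"]).as_matrix()
tip=e+[0,0,-263.8]
for n,c,ox,oy,k,dx in(("w",cw,130,90,2,0),("s",cs,255,110,4,500)):
    f=lambda X:(proj(c,X)+.5-[ox,oy])*k+[dx,0]
    print(n,"tip",f(tip),"tip+1 toolx",f(tip+R[:,0]),"+1 tooly",f(tip+R[:,1]),"hole",f([515,95,105]),"armtop",f(e-[0,0,141]))
b=cv2.resize(a[170:210,235:275,::-1],(400,400),interpolation=cv2.INTER_CUBIC)
d=cv2.resize(s[135:165,290:320,::-1],(400,400),interpolation=cv2.INTER_CUBIC)
cv2.imwrite("pics/w3b.png",np.clip(255*(np.hstack([b,d])/255.)**.6,0,255).astype(np.uint8))
E
```

```text
w tip [246.87 205.42] tip+1 toolx [246.87 203.2 ] +1 tooly [249.21 205.43] hole [247.05 182.45] armtop [243.06 377.99]
s tip [702.41 152.96] tip+1 toolx [704.1  152.89] +1 tooly [702.63 154.32] hole [696.51 186.81] armtop [732.46   5.53]
```

View pics/w3b.png

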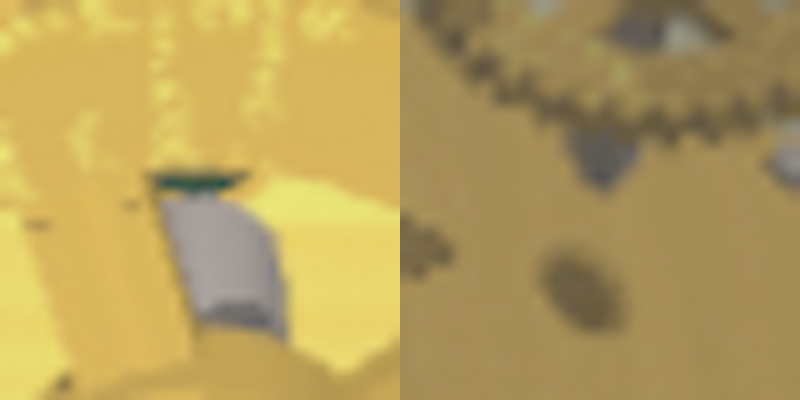

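The tip sits about 1 mm to the tool's +y side. I'll correct that and lower the tip into the mouth.

>>> {"op": "jog_arm", "data": {
  "targets": [
    [0, -0.12, 0.4, 0],
    [0, 0, 0.6, 0],
    [0, 0, 0.6, 0],
    [0, 0, 0.6, 0],
    [0, 0, 0.6, 0],
    [0, 0, 0.5, 0],
    [0, 0, 0.4, 0],
    [0, 0, 0.3, 0],
    [0, 0, 0.1, 0],
    [0, 0, 0, 0]
  ],
  "squeeze": 40
}}

```text
t: 10.35
ee_pos: [514.2, 94.2, 361.0]
tool_rot: [-1.844, -2.543, 0.0]
wrist_force: [0.9, 1.7, -4.1]
opening: 0.193
finger_force: 48.7
```

>>> {"op": "jog_arm", "data": {
  "targets": [
    [0, 0, 0.2, 0],
    [0, 0, 0.1, 0],
    [0, 0, 0, 0],
    [0, 0, 0, 0],
    [0, 0, 0, 0],
    [0, 0, 0, 0],
    [0, 0, 0, 0],
    [0, 0, 0, 0],
    [0, 0, 0, 0],
    [0, 0, 0, 0]
  ]
}}

```text
t: 11.18
ee_pos: [514.2, 94.1, 358.2]
tool_rot: [-1.845, -2.543, -0.0]
wrist_force: [0.2, 2.5, -3.0]
opening: 0.194
finger_force: 48.7
```

>>> {"op": "jog_arm", "data": {
  "targets": [
    [0.24, 0, 0, 0],
    [0.24, 0, 0, 0],
    [0.24, 0, 0.02, 0],
    [0.24, 0, 0.03, 0],
    [0.24, 0, 0.03, 0],
    [0.24, 0, 0.04, 0],
    [0.24, 0, 0.04, 0],
    [0.24, 0, 0.05, 0],
    [0.24, 0, 0.05, 0],
    [0.24, 0, 0.06, 0]
  ],
  "gripper": -1,
  "squeeze": 25
}}

```text
t: 12.02
ee_pos: [506.8, 117.1, 355.1]
tool_rot: [1.845, 2.543, 0.0]
wrist_force: [1.8, -2.8, 4.2]
opening: 0.198
finger_force: 50.5
```

>>> {"op": "jog_arm", "data": {
  "targets": [
    [0.23, 0, 0.07, 0],
    [0.23, 0, 0.07, 0],
    [0.23, 0, 0.08, 0],
    [0.23, 0, 0.08, 0],
    [0.23, 0, 0.09, 0],
    [0.23, 0, 0.1, 0],
    [0.23, 0, 0.1, 0],
    [0.23, 0, 0.1, 0],
    [0.23, 0, 0.1, 0],
    [0.23, 0, 0.1, 0]
  ]
}}

```text
t: 12.85
ee_pos: [499.5, 139.0, 346.0]
tool_rot: [1.845, 2.543, -0.0]
wrist_force: [1.7, -2.2, 3.0]
opening: 0.196
finger_force: 51.4
```

```bash
python3 - <<'E'
from h import *
np.set_printoptions(precision=3,suppress=True)
o=readout.get_obs();print(o["t"],o["ee_pos"],o["wrist_force"],o["moment"],o["finger_force"])
a,c=shot("wrist","w4");s,_=shot("scene","s4")
C=np.hstack([cv2.resize(a[90:290,130:380,::-1],(500,400),interpolation=cv2.INTER_CUBIC)]+[cv2.resize(s[110:210,255:330,::-1],(300,400),interpolation=cv2.INTER_CUBIC)])
cv2.imwrite("pics/w4b.png",np.clip(255*(C/255.)**.6,0,255).astype(np.uint8))
E
```

```text
12.85 [499.508 139.011 345.974] [ 1.691 -2.155  2.987] [-0.939 -0.642  0.067] 51.37084186077118
```

View pics/w4b.png

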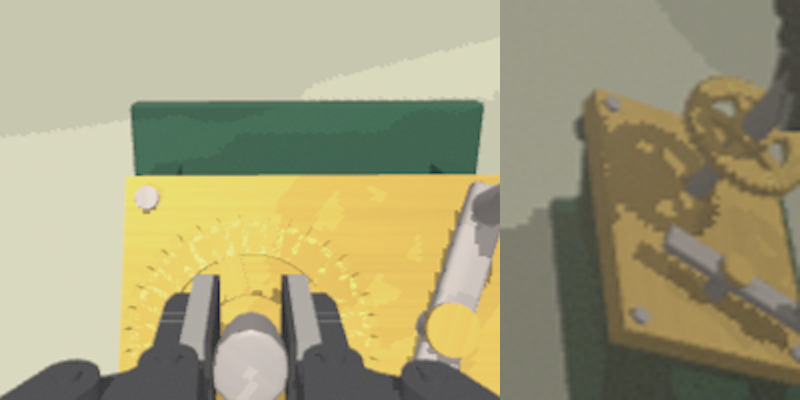

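The wheel now leans with its arbor along the plate's normal and its tip in the hole. I'll push it in along the hole axis.

>>> {"op": "jog_arm", "data": {
  "targets": [
    [-0.11, 0, 0.2, 0],
    [-0.11, 0, 0.2, 0],
    [-0.11, 0, 0.2, 0],
    [-0.11, 0, 0.2, 0],
    [-0.11, 0, 0.2, 0],
    [-0.11, 0, 0.2, 0],
    [-0.11, 0, 0.2, 0],
    [-0.11, 0, 0.2, 0],
    [-0.11, 0, 0.2, 0],
    [-0.11, 0, 0.2, 0]
  ]
}}

```text
t: 13.78
ee_pos: [503.0, 128.2, 325.8]
tool_rot: [-1.845, -2.543, 0.0]
wrist_force: [-0.1, -1.0, 0.6]
opening: 0.194
finger_force: 51.4
```

>>> {"op": "jog_arm", "data": {
  "targets": [
    [-0.11, 0, 0.2, 0],
    [-0.11, 0, 0.2, 0],
    [-0.11, 0, 0.2, 0],
    [-0.11, 0, 0.2, 0],
    [-0.11, 0, 0.2, 0],
    [-0.11, 0, 0.2, 0],
    [-0.11, 0, 0.2, 0],
    [-0.11, 0, 0.2, 0],
    [-0.11, 0, 0.2, 0],
    [-0.05, 0, 0.1, 0]
  ]
}}

```text
t: 14.62
ee_pos: [506.1, 118.2, 306.7]
tool_rot: [-1.845, -2.543, 0.001]
wrist_force: [0.4, 0.9, -2.6]
opening: 0.194
finger_force: 51.0
```

>>> {"op": "jog_arm", "data": {
  "targets": [
    [-0.05, 0, 0.1, 0],
    [-0.05, 0, 0.1, 0],
    [-0.05, 0, 0.1, 0],
    [0, 0, 0.05, 0],
    [0, 0, 0, 0],
    [0, 0, 0, 0],
    [0, 0, 0, 0],
    [0, 0, 0, 0],
    [0, 0, 0, 0],
    [0, 0, 0, 0]
  ]
}}

```text
t: 15.45
ee_pos: [506.6, 118.0, 304.2]
tool_rot: [-1.843, -2.543, -0.002]
wrist_force: [-5.9, 7.3, 11.4]
opening: 0.195
finger_force: 52.3
```

>>> {"op": "jog_arm", "data": {
  "targets": [
    [0, 0, 0, 0],
    [0, 0, 0, 0],
    [0, 0, 0, 0],
    [0, 0, 0, 0],
    [0, 0, 0, 0],
    [0, 0, 0, 0],
    [0, 0, 0, 0],
    [0, 0, 0, 0],
    [0, 0, 0, 0],
    [0, 0, 0, 0]
  ],
  "gripper": -0.2
}}

```text
t: 16.28
ee_pos: [506.7, 116.9, 303.6]
tool_rot: [-1.845, -2.543, 0.0]
wrist_force: [0.4, -0.1, -0.4]
opening: 0.404
finger_force: 0.0
```

>>> {"op": "jog_arm", "data": {
  "targets": [
    [0, 0, -0.3, 0],
    [0, 0, -0.7, 0],
    [0, 0, -1, 0],
    [0, 0, -1, 0],
    [0, 0, -1, 0],
    [0, 0, -1, 0],
    [0, 0, -1, 0],
    [0, 0, -1, 0],
    [0, 0, -1, 0],
    [0, 0, -1, 0]
  ]
}}

```text
t: 17.12
ee_pos: [506.7, 116.9, 394.7]
tool_rot: [1.845, 2.543, 0.0]
wrist_force: [-0.9, 0.3, -0.6]
opening: 0.402
finger_force: 0.0
```

```bash
python3 - <<'E'
from h import *
np.set_printoptions(precision=3,suppress=True)
o=readout.get_obs();print(o["t"],o["ee_pos"],o["wrist_force"])
a,c=shot("wrist","w5");s,cs=shot("scene","s5")
C=np.hstack([cv2.resize(a[90:290,130:380,::-1],(500,400),interpolation=cv2.INTER_CUBIC)]+[cv2.resize(s[110:210,255:330,::-1],(300,400),interpolation=cv2.INTER_CUBIC)])
n=np.array([-.1455,.4465,.883]);top=np.array([515,95,105])+63*n
print((proj(c,top)+.5-[130,90])*2,(proj(cs,top)+.5-[255,110])*4+[500,0])
cv2.imwrite("pics/w5b.png",np.clip(255*(C/255.)**.6,0,255).astype(np.uint8))
E
```

```text
17.1167 [506.667 116.925 394.73 ] [-0.882  0.279 -0.612]
[249.432 214.739] [759.591 126.923]
```

View pics/w5b.png

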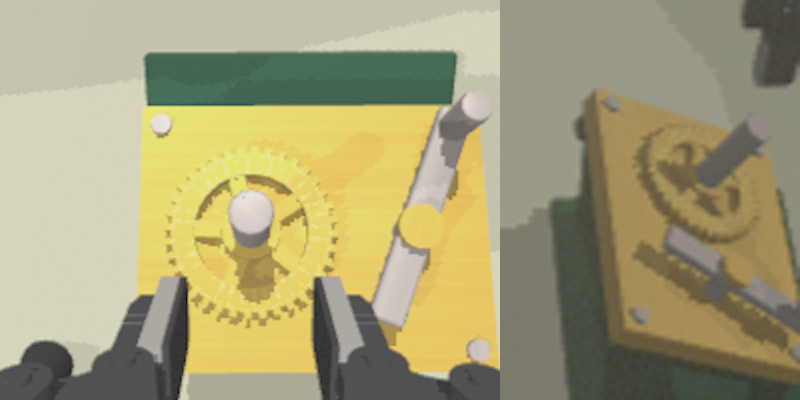

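The arbor's top shows at (250,212) in the wrist crop and (757,127) in the scene crop. The prediction for a fully seated wheel was (249,215) and (760,127), so the wheel lies flat. Next is the knob, at about (583,186,129), with the clip angle near 0.37.

>>> {"op": "jog_arm", "data": {
  "targets": [
    [0.3, 0.7, 0, 0],
    [0.4, 1, 0, 0],
    [0.4, 1, 0, 0],
    [0.4, 1, 0, 0],
    [0.4, 1, 0, 0],
    [0.4, 1, 0, 0],
    [0.4, 1, 0, 0],
    [0.4, 1, 0, 0],
    [0.4, 1, 0, 0],
    [0.4, 0.7, 0, 0]
  ]
}}

```text
t: 18.05
ee_pos: [585.0, 184.0, 393.5]
tool_rot: [1.845, 2.543, -0.0]
wrist_force: [0.1, 0.3, 0.3]
opening: 0.398
finger_force: 0.0
```

>>> {"op": "jog_arm", "data": {
  "targets": [
    [0, 0, 1, 0],
    [0, 0, 1.5, 0],
    [0, 0, 1.5, 0],
    [0, 0, 1.5, 0],
    [0, 0, 1.5, 0],
    [0, 0, 0.5, 0],
    [0, 0, 0, 0],
    [0, 0, 0, 0],
    [0, 0, 0, 0],
    [0, 0, 0, 0]
  ]
}}

```text
t: 18.88
ee_pos: [584.2, 183.2, 319.5]
tool_rot: [1.845, 2.542, 0.002]
wrist_force: [-0.0, -0.4, -0.1]
opening: 0.404
finger_force: 0.0
```

```bash
python3 - <<'E'
from h import *
np.set_printoptions(precision=2,suppress=True)
o=readout.get_obs();print(o["t"],o["ee_pos"],o["wrist_force"])
a,c=shot("wrist","w6")
for X in ([583.1,186.2,129],):print(proj(c,X)/.64,proj(c,[584.1,183.1,122.8])/.64)
cv2.imwrite("pics/w6b.png",cv2.resize(a[...,::-1],(800,600)))
E
```

```text
18.8833 [584.19 183.17 319.47] [-0.03 -0.37 -0.09]
[393.22 351.73] [393.37 352.62]
```

View pics/w6b.png

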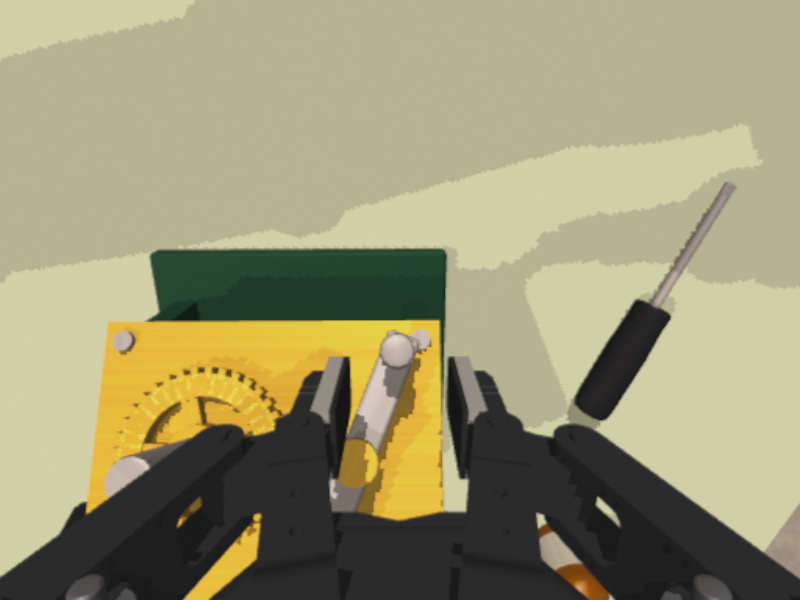

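The knob's top is at (397,350), centred between the fingers and where I predicted. Descend and close gently.

>>> {"op": "jog_arm", "data": {
  "targets": [
    [0, 0, 0.5, 0],
    [0, 0, 0.7, 0],
    [0, 0, 0.7, 0],
    [0, 0, 0.7, 0],
    [0, 0, 0.7, 0],
    [0, 0, 0.5, 0],
    [0, 0, 0.2, 0],
    [0, 0, 0, 0],
    [0, 0, 0, 0],
    [0, 0, 0, 0]
  ]
}}

```text
t: 19.77
ee_pos: [584.1, 183.2, 278.9]
tool_rot: [1.845, 2.543, 0.0]
wrist_force: [1.0, 0.3, 0.1]
opening: 0.401
finger_force: 0.0
```

>>> {"op": "jog_arm", "data": {
  "targets": [
    [0, 0, 0, 0],
    [0, 0, 0, 0],
    [0, 0, 0, 0],
    [0, 0, 0, 0],
    [0, 0, 0, 0],
    [0, 0, 0, 0],
    [0, 0, 0, 0],
    [0, 0, 0, 0],
    [0, 0, 0, 0],
    [0, 0, 0, 0]
  ],
  "gripper": -1,
  "squeeze": 20
}}

```text
t: 20.6
ee_pos: [584.0, 183.2, 278.9]
tool_rot: [1.845, 2.543, 0.001]
wrist_force: [-2.2, 0.4, 5.1]
opening: 0.153
finger_force: 21.2
```

>>> {"op": "jog_arm", "data": {
  "targets": [
    [-0.13, 0.3, -0.07, 0],
    [-0.13, 0.3, -0.07, 0],
    [-0.14, 0.29, -0.07, 0],
    [-0.18, 0.27, -0.09, 0],
    [-0.18, 0.26, -0.1, 0],
    [-0.19, 0.25, -0.1, 0],
    [-0.22, 0.22, -0.12, 0],
    [-0.22, 0.21, -0.12, 0],
    [-0.23, 0.21, -0.12, 0],
    [0, 0, 0, 0]
  ]
}}

```text
t: 21.43
ee_pos: [610.9, 175.2, 287.2]
tool_rot: [-1.844, -2.542, 0.0]
wrist_force: [-3.5, 1.7, 4.3]
opening: 0.154
finger_force: 21.3
```

>>> {"op": "jog_arm", "data": {
  "targets": [
    [-0.26, 0.17, -0.13, 0],
    [-0.26, 0.16, -0.14, 0],
    [-0.26, 0.15, -0.14, 0],
    [-0.28, 0.12, -0.15, 0],
    [-0.28, 0.1, -0.15, 0],
    [-0.28, 0.08, -0.15, 0],
    [-0.29, 0.05, -0.15, 0],
    [-0.29, 0.03, -0.16, 0],
    [-0.3, 0.02, -0.16, 0],
    [-0.2, 0, -0.1, 0]
  ]
}}

```text
t: 22.27
ee_pos: [627.5, 152.2, 301.4]
tool_rot: [-1.844, -2.543, 0.0]
wrist_force: [-3.9, 3.2, -0.1]
opening: 0.154
finger_force: 20.4
```

```bash
python3 - <<'E'
from h import *
np.set_printoptions(precision=2,suppress=True)
o=readout.get_obs();e=o["ee_pos"];print(o["t"],e,o["wrist_force"])
A=np.array([[.274,-.84,.469],[.951,.31,0],[-.1455,.4465,.883]])
print(A@(e-[515,95,260]))
E
```

```text
22.2667 [627.51 152.19 301.44] [-3.95  3.22 -0.06]
[  2.22 124.73  45.75]
```

>>> {"op": "jog_arm", "data": {
  "targets": [
    [-0.2, 0, -0.1, 0],
    [-0.2, 0, -0.1, 0],
    [0, 0, 0, 0],
    [0, 0, 0, 0],
    [0, 0, 0, 0],
    [0, 0, 0, 0],
    [0, 0, 0, 0],
    [0, 0, 0, 0],
    [0, 0, 0, 0],
    [0, 0, 0, 0]
  ]
}}

```text
t: 23.1
ee_pos: [628.2, 150.4, 302.5]
tool_rot: [-1.84, -2.543, -0.0]
wrist_force: [-3.3, 13.8, -10.7]
opening: 0.156
finger_force: 20.2
```

>>> {"op": "jog_arm", "data": {
  "targets": [
    [0, 0, 0, 0],
    [0, 0, 0, 0],
    [0, 0, 0, 0],
    [0, 0, 0, 0],
    [0, 0, 0, 0],
    [0, 0, 0, 0],
    [0, 0, 0, 0],
    [0, 0, 0, 0],
    [0, 0, 0, 0],
    [0, 0, 0, 0]
  ],
  "gripper": -0.2
}}

```text
t: 23.93
ee_pos: [628.9, 148.2, 303.5]
tool_rot: [1.845, 2.543, -0.0]
wrist_force: [-0.1, -0.1, 0.1]
opening: 0.402
finger_force: 0.0
```

>>> {"op": "jog_arm", "data": {
  "targets": [
    [0, 0, -0.3, 0],
    [0, 0, -0.7, 0],
    [0, 0, -1, 0],
    [0, 0, -1, 0],
    [0, 0, -1, 0],
    [0, 0, -1, 0],
    [0, 0, -1, 0],
    [0, 0, -1, 0],
    [0, 0, -1, 0],
    [0, 0, -1, 0]
  ]
}}

```text
t: 24.77
ee_pos: [628.9, 148.2, 394.6]
tool_rot: [1.845, 2.543, 0.0]
wrist_force: [0.0, -0.4, -0.6]
opening: 0.398
finger_force: 0.0
```

```bash
python3 - <<'E'
from h import *
np.set_printoptions(precision=2,suppress=True)
o=readout.get_obs();print(o["t"],o["ee_pos"],o["wrist_force"])
a,c=shot("wrist","w7");s,cs=shot("scene","s7")
C=np.hstack([cv2.resize(a[...,::-1],(500,400)),cv2.resize(s[110:210,255:330,::-1],(300,400),interpolation=cv2.INTER_CUBIC)])
A=np.array([[.274,-.84,.469],[.951,.31,0],[-.1455,.4465,.883]])
for p in ([0,125,52],[0,30,21],[0,0,63]):
    X=np.array([515,95,105])+A.T@p; print(p,proj(c,X)*500/512,(proj(cs,X)+.5-[255,110])*4+[500,0])
cv2.imwrite("pics/w7b.png",np.clip(255*(C/255.)**.6,0,255).astype(np.uint8))
E
```

```text
24.7667 [628.91 148.22 394.61] [ 0.04 -0.44 -0.64]
[0, 125, 52] [247.2  184.77] [783.   322.91]
[0, 30, 21] [142.72 190.76] [723.82 208.63]
[0, 0, 63] [ 82.52 181.92] [759.59 126.92]
```

View pics/w7b.png

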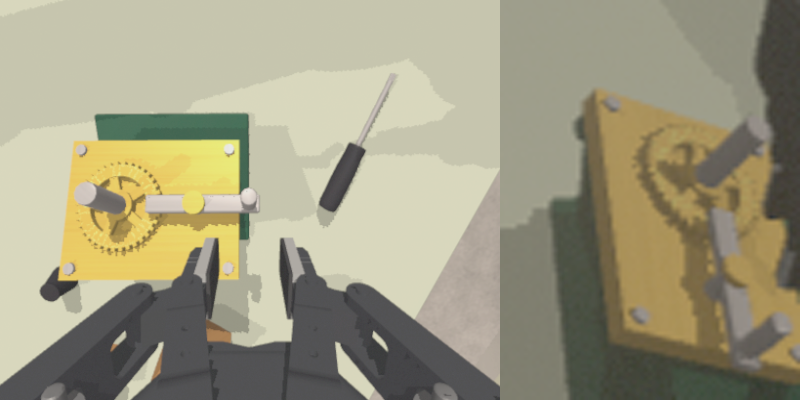

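The finger lies over the wheel's rim at (147,203) in the wrist crop. The bar runs level through the pivot to the knob at (249,194), and the force rose to about 17 N, so the clip is at its stop. The gripper is clear, so I'm handing in.

```bash
python3 -c "
from rig import robot
print(robot.hand_in())"
```

```text
the job is handed in; nothing more can be done
None
```

The large wheel lies flat on the sloping plate with its arbor through the hole, the swivel clip is turned to its stop over the rim, and the job was handed in at about 25 s with the other items untouched.

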